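# Fit the T-shaped work rest in the grinder's bracket

## Robot

A 7-joint arm with a two-finger parallel gripper is mounted at the origin on the work surface. World frame = base frame: x ahead of the robot, y to its left, z up, the work surface at z = 0. Lengths are in m, angles in rad, forces in N, time in s.
With the tool pointing down it reaches from about 0.425 to 0.825 m from the base axis. Payload 3.6 kg.
Tool frame: the origin (TCP) lies at the very end of the fingers, on their centre line; the grasp point (between the pads) lies 19 mm behind it; z points along the fingers, x is the direction in which the jaws open and shut, and the axes are right-handed (so a half turn about z gives the same grasp; the last joint's range is limited). The gripper opens to 85 mm and grips with 20 to 120 N. Pads are 22 mm wide; open, the fingers measure 114 mm over their backs; the gripper's body (76 mm by 85 mm) begins 54 mm behind the grasp point. The pads swing forward as they close: fully open they stand 13 mm farther back than shut.
Start: joints at [-1.367, 0.615, -0.013, 1.423, 0.008, 1.103, -0.04], TCP at [0.149, 0.633, 0.231] pointing down, gripper open.
Joint ranges: [-3.12, 3.12], [-0.3, 2.06], [-1.34, 1.32], [0.26, 2.42], [-1.36, 4.5], [0.01, 1.98], [-2.84, 2.84]. Speed limits (rad/s): [2.79, 2.79, 3.14, 3.14, 3.14, 3.14, 3.14].

## Interface

Orientations are given as a unit quaternion [x, y, z, w].
In Python, from cell import readout, cams, bot, nets gives the robot as it stands. The module is installed in compiled form; this text tells all that it offers.
- The arm moves only by the tool arm_command, never from a script. Its arguments are lists of equal length, an entry for each row: "slide": the shift along the tool's x, y, z in mm, a list of three; "turn": the turn, a rotation vector about the tool's x, y, z in degrees, a list of three; "claw": the closure, from 0 (fully open) to 1 (shut). A call has 1 to 8 rows; each row is the pose to reach, as a shift and turn from the pose commanded when the call began, along the tool's axes at that moment; what a row does not reach only later rows make up. A row lasts 1/8 s, in which the tool goes at most 62.5 mm and 10.7 degrees, less where a joint would pass 70% of its speed; a pose out of reach is approached as far as the arm can. A call with a gripper value outside its range is refused whole. The fingers move at their own pace and stop on an object; "newtons" is the grip in N (left out, the last holds). Time passes only in rows, so rows that repeat a pose let the fingers close. It gives the time, the measured TCP pose, the force and the opening at its end, in the units of the state.
- readout.state(): the state, without advancing time (a new reading comes with each control period).
- cams.camera(name): name is "side" or "top"; returns the picture (480x640x3 uint8, red, green, blue); there is no depth.
- cams.camera_params(name): a dict with "mtx" (3x3 intrinsics, pixels), "k1" (the pictures are not rectified: a ray, as slopes to the right and down, at radius r is drawn at 1 + k1 r^2 times it, then the intrinsics apply), "camera_from_world" (4x4, takes a point from world to camera coordinates). Camera axes: x right, y down, z forward; pixel columns grow to the right and rows downward; lengths in m; the calibration is good to about 2 mm. A picture is of the moment at which its call begins. camera_params takes no time and is no camera call.
- bot.job_done(): hands the job in, once; it reports no verdict.
Trained networks look in the newest picture that a camera, given by its name, has taken for a name from the list of things; names that differ only in an ending like _2 or _b are one class to them, and where a whole thing is asked for, a point or a joint stands for the part that bears it (a point fixed in the world has none). Each returns a list of dicts, best first, with "conf" (0 to 1); they miss things now and then, are a little off and sometimes report something else, mostly with a low value. They report only what shows in the picture. A call takes as long as a camera call. They do not tell look-alikes from the thing itself.
- nets.spot_in(camera, label): "location" ([x, y, z] in m, in world coordinates, good to about 4 mm: the middle of the surface that is visible of it).
- nets.regions_of(camera, label): "mask" (480x640 bool, what is visible of it).
The state is a dict: "time": time; "joints": joint angles; "qd": joint speeds; "joint_efforts": joint torques, N m; "position": TCP position; "tool_rot": TCP orientation; "force": force on the tool from outside, world axes, zero at the start; "torque": the same for the moment, N m; "grip_width": opening from 0.0 (shut) to 1.0 (fully open).
Only numpy, scipy, OpenCV 4.12 (cv2) and the standard library are available. Lean on these libraries where they do the work, as an engineer would, in place of code of your own. Each camera call takes 0.05 s, during which the arm holds its last target. There are 200 camera calls.

## Task

Take the T-shaped work rest (the one with the straight bar on top) out of the rack, turn it so that its flat shank lines up with the slot in the grinder's rest bracket, and lower it through the slot, keeping hold of it as it goes in, until its collar sits flat on the bracket. Let go of it, and leave the forked rest and the round-topped rest standing in the rack.

Things in the scene. Friction and masses are not known exactly. Their poses are not given: they have to be found in the camera images.
- t_rest_grip (a point): Steel T-rest, in a rack. From the top: bar 80x20x14 mm, neck 24x20x54, collar 64x44x8, flat shank 30x12, 45 long (last 9 mm 22x7). Point: centre of the neck's grip, 50 mm above collar's underside, 26 below the top, 95 above shank's end. x along bar and shank's broad side, z up; grip the 20 mm across y; half turn is the same. Lift straight up 50 mm to clear the rack's board, 140 to pass over the others. 0.3-0.65 kg.
- bracket_slot (a point): Centre of the slot's mouth on top of the grinder's fixed rest bracket, 75 mm above the bench. Slot 42 mm along x, 22 along y, open through the 25 mm plate (90x70), 38 mm free below it; z up; half turn is the same. Grinding wheel 150 mm across, 40 wide: its axis, along x, lies 165 mm off towards +y, top 175 mm above the bench; motor beyond it towards +x.
- fork_rest_grip (a point): Bystander: steel rest with two upright prongs (60 mm over them, tips 92 mm above collar's underside); neck, collar, shank, point and axes as the T-rest. The fixed plywood rack (board 310x90 mm, top 62 mm above the bench, slots 37x19) holds the three rests in a row along their x, 100 mm apart, in any order.
- disc_rest_grip (a point): Bystander: steel rest with a round disc on top (54 mm across, 76 mm from collar's underside to its top); neck, collar, shank, point and axes as the T-rest. Stands in the same rack.
Not all that is in view belongs to the job. What is shaped like the part that bears t_rest_grip but black or red is not meant.

How it is judged:
By the outcome, as a careful person would: the job done as asked, in the order asked, and still so for the second after the job is handed in, with the robot touching nothing.
It also fails if it takes over 48 s, if anything falls off the work surface, if the arm or the gripper's body presses on something with over 40 N, if the wrist force passes 120 N, or if a joint passes its speed limit or range.

## Working session

There is one attempt and no reset: what is moved stays moved. The work goes in short steps, Python scripts to look and compute and a tool call to move; the robot and the scene stay as the last step left them, time stands still between calls to the robot, and variables do not carry over. Pictures are saved under pics/ and viewed, about 8 in all and at most 12, crops included, and the job is handed in when it is done.

Besides the shell and the picture viewer there is one more tool, called by a JSON object that holds its "api" and its "payload", one argument or row to a line. arm_command: Moves the arm, as the interface text tells. Its arguments: {"type":"object","properties":{"slide":{"type":"array"},"turn":{"type":"array"},"claw":{"type":"array"},"newtons":{"type":"number"}},"required":["slide","turn","claw"]}

```bash
mkdir -p pics; python3 - <<'E'
from cell import readout,cams,bot,nets
import cv2,numpy as np
s=readout.state();print({k:np.round(v,3) for k,v in s.items()})
for n in("side","top"):
    im=cams.camera(n);cv2.imwrite(f"pics/{n}0.png",im[:,:,::-1])
    p=cams.camera_params(n);print(n,p)
    for l in("t_rest_grip","bracket_slot","fork_rest_grip","disc_rest_grip"):
        print(n,l,[(np.round(d["location"],3).tolist(),round(d["conf"],2)) for d in nets.spot_in(n,l)])
E
```

```text
{'time': np.float64(0.0), 'joints': array([-1.366,  0.616, -0.013,  1.425,  0.008,  1.103, -0.04 ]), 'qd': array([ 0.002, -0.   , -0.001,  0.   ,  0.   , -0.003, -0.002]), 'joint_efforts': array([ 1.0000e-03, -4.6923e+01,  2.5900e-01, -1.7104e+01,  1.0000e-02,
        9.0000e-03,  0.0000e+00]), 'position': array([0.149, 0.632, 0.23 ]), 'tool_rot': array([ 0.784,  0.621, -0.001,  0.001]), 'force': array([ 0.086, -0.265, -0.842]), 'torque': array([-0.008, -0.016, -0.01 ]), 'grip_width': np.float64(1.002)}
side {'mtx': array([[497.14360461,   0.        , 315.38535296],
       [  0.        , 497.14360461, 241.99809509],
       [  0.        ,   0.        ,   1.        ]]), 'k1': -0.036244309067355186, 'camera_from_world': array([[-0.97005953, -0.24284738, -0.00310834,  0.44699531],
       [-0.17956922,  0.72579313, -0.66406267,  0.20639568],
       [ 0.16352189, -0.64362216, -0.74767045,  0.93611279],
       [ 0.        ,  0.        ,  0.        ,  1.        ]])}
side t_rest_grip [([0.311, -0.15, 0.079], 0.89), ([0.481, -0.13, 0.092], 0.85), ([0.347, -0.046, 0.082], 0.64), ([0.473, 0.008,
[... 229 characters left out ...]
001],
       [  0.        , 529.22429226, 247.89340912],
       [  0.        ,   0.        ,   1.        ]]), 'k1': -0.10797959930963055, 'camera_from_world': array([[ 0.01055024, -0.99961891,  0.02550926, -0.09527702],
       [-0.99680101, -0.01253482, -0.07893436,  0.47201624],
       [ 0.07922404, -0.02459488, -0.99655338,  1.03862173],
       [ 0.        ,  0.        ,  0.        ,  1.        ]])}
top t_rest_grip [([0.31, -0.154, 0.122], 0.95), ([0.475, -0.004, 0.118], 0.83), ([0.484, -0.147, 0.136], 0.67), ([0.35, -0.052, 0.125], 0.61)]
top bracket_slot [([0.583, 0.251, 0.035], 0.91)]
top fork_rest_grip [([0.532, -0.222, 0.074], 0.94)]
top disc_rest_grip [([0.588, -0.303, 0.135], 0.86)]
```

View pics/side0.png

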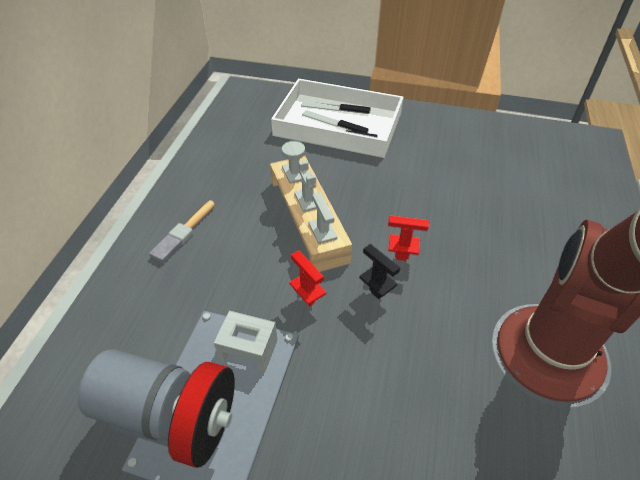

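View pics/top0.png

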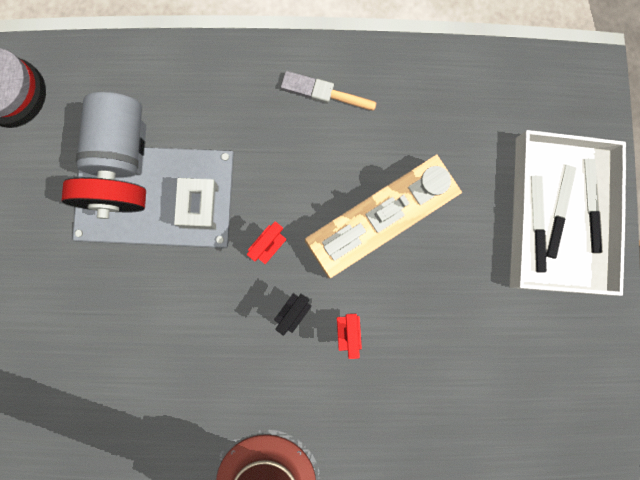

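```bash
cat > h.py <<'E'
import numpy as np,cv2
from cell import readout,cams,bot,nets
def ray(n,uv):
    p=cams.camera_params(n);K=p["mtx"]
    d=cv2.undistortPoints(np.array([[uv]],float),K,np.array([p["k1"],0,0,0,0.]))[0,0]
    # k1 model: drawn = (1+k1 r^2)*ray, same as OpenCV's
    T=p["camera_from_world"];R=T[:3,:3]
    return -R.T@T[:3,3],R.T@np.array([d[0],d[1],1.])
def onz(n,uv,z):
    c,d=ray(n,uv);return c+d*(z-c[2])/d[2]
def proj(n,P):
    p=cams.camera_params(n);T=p["camera_from_world"]
    return cv2.projectPoints(np.atleast_2d(P).astype(float),cv2.Rodrigues(T[:3,:3])[0],T[:3,3],p["mtx"],np.array([p["k1"],0,0,0,0.]))[0][:,0]
def rect(c,yaw,a,b,z):
    u=np.array([np.cos(yaw),np.sin(yaw)]);v=np.array([-u[1],u[0]])
    return np.array([[*(np.array(c)+s*a/2*u+t*b/2*v),z] for s,t in((1,1),(1,-1),(-1,-1),(-1,1))])
def crop(im,x,y,w,h,W,H): return cv2.resize(im[y:y+h,x:x+w],(W,H),interpolation=cv2.INTER_CUBIC)
E
python3 - <<'E'
import cv2,numpy as np
from h import crop
s=cv2.imread("pics/side0.png");t=cv2.imread("pics/top0.png")
a=np.hstack([crop(t,305,205,80,60,400,300),crop(t,155,165,80,60,400,300)])
b=np.hstack([crop(s,285,190,80,60,400,300),crop(s,205,305,80,60,400,300)])
cv2.imwrite("pics/c1.png",np.vstack([a,b]))
E
```

```text
(no output)
```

View pics/c1.png

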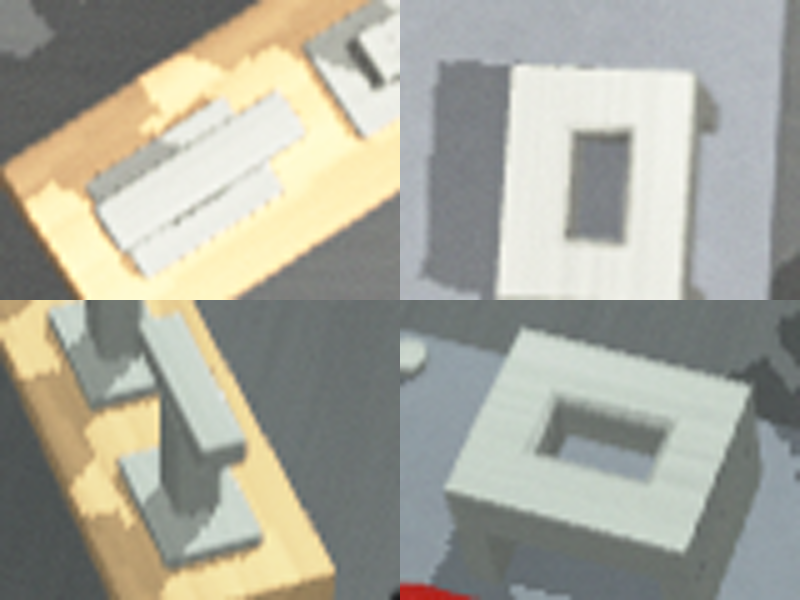

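```bash
python3 - <<'E'
from h import *
def f(name,n,pts,off,org,z):
    P=np.array([onz(n,((u-off[0]+.5)/5-.5+org[0],(v-off[1]+.5)/5-.5+org[1]),z)[:2] for u,v in pts])
    c,(w,h),a=cv2.minAreaRect((P*1000).astype(np.float32))
    L=[np.linalg.norm(P[i]-P[(i+1)%4])*1e3 for i in range(4)]
    A=[np.degrees(np.arctan2(*(P[(i+1)%4]-P[i])[::-1])) for i in range(4)]
    print(name,n,"c",np.round(P.mean(0)*1e3,1),"sides",np.round(L,1),"ang",np.round(A,1))
f("bar","top",[(97,207),(275,93),(304,130),(130,248)],(0,0),(305,205),.138)
f("bar","side",[(143,322),(175,312),(245,440),(212,455)],(0,300),(285,190),.138)
f("slot","top",[(570,130),(634,127),(628,243),(565,240)],(400,0),(155,165),.075)
f("slot","side",[(557,395),(677,425),(655,482),(533,452)],(400,300),(205,305),.075)
f("plate","side",[(521,327),(752,385),(686,552),(446,490)],(400,300),(205,305),.075)
s=readout.state()
from scipy.spatial.transform import Rotation as R
print(R.from_quat(s["tool_rot"]).as_matrix().round(3),s["position"],s["time"])
E
```

```text
bar top c [ 481.3 -144.7] sides [75.9 16.8 75.4 18.7] ang [ -56.6 -141.6  124.8   39.4]
bar side c [ 479.3 -140.3] sides [14.5 79.  15.5 81.1] ang [-141.5  124.2   46.   -56.3]
slot top c [554.6 137.9] sides [24.6 44.8 24.2 42.5] ang [-86.7 178.8  87.9  -0.7]
slot side c [552.6 141.3] sides [45.8 23.9 45.7 24.3] ang [178.2  89.4  -1.2 -90.3]
plate side c [554.3 140.9] sides [89.8 69.8 89.  70.5] ang [177.9  88.2  -1.6 -91.2]
[[ 0.229  0.974 -0.   ]
 [ 0.974 -0.229 -0.   ]
 [-0.    -0.    -1.   ]] [0.14865373 0.63270402 0.23121815] 0.5
```

{"api": "arm_command", "payload": {
  "slide": [
    [-27, 39, -3],
    [-54, 77, -5],
    [-82, 116, -8],
    [-109, 155, -10],
    [-136, 193, -13],
    [-164, 232, -15],
    [-191, 270, -18],
    [-218, 309, -20]
  ],
  "turn": [
    [0, 0, 3],
    [0, 0, 6],
    [0, 0, 9],
    [0, 0, 12],
    [0, 0, 15],
    [0, 0, 18],
    [0, 0, 21],
    [0, 0, 24]
  ],
  "claw": [0, 0, 0, 0, 0, 0, 0, 0],
  "newtons": 60
}}

```text
time: 1.5
position: [0.4006, 0.3488, 0.2518]
tool_rot: [0.896, 0.444, 0.0, -0.0]
force: [-0.5, 1.0, 0.5]
grip_width: 1.001
```

```bash
cat >> h.py <<'E'
from scipy.spatial.transform import Rotation as Ro
def to(p,yaw):
    """slide/turn (tool axes) from the measured pose to TCP p (mm), tool down, tool x at yaw deg"""
    s=readout.state();M=Ro.from_quat(s["tool_rot"])
    c,sn=np.cos(np.radians(yaw)),np.sin(np.radians(yaw))
    G=Ro.from_matrix([[c,sn,0],[sn,-c,0],[0,0,-1]])
    x=M.as_matrix()[:,0]
    print("t",round(float(s["time"]),2),"pos",np.round(s["position"]*1e3,1),"yaw",np.round(np.degrees(np.arctan2(x[1],x[0])),1),"F",np.round(s["force"],1),"w",round(float(s["grip_width"]),3),
     "\n slide",np.round(M.inv().apply(np.array(p)-s["position"]*1e3),1),"turn",np.round((M.inv()*G).as_rotvec(degrees=True),1))
E
python3 -c "
from h import *
to([480,-143,250],34)"
```

```text
t 1.5 pos [400.6 348.8 251.8] yaw 52.7 F [-0.5  1.   0.5] w 1.001 
 slide [-343.   361.3    1.4] turn [-0.  -0.1 18.7]
```

{"api": "arm_command", "payload": {
  "slide": [
    [-43, 45, 0],
    [-86, 90, 0],
    [-129, 135, 0],
    [-172, 180, 0],
    [-215, 226, 0],
    [-258, 271, 1],
    [-301, 316, 1],
    [-343, 361, 1]
  ],
  "turn": [
    [0, 0, 2],
    [0, 0, 5],
    [0, 0, 7],
    [0, 0, 9],
    [0, 0, 12],
    [0, 0, 14],
    [0, 0, 16],
    [0, 0, 18.7]
  ],
  "claw": [0, 0, 0, 0, 0, 0, 0, 0]
}}

```text
time: 2.5
position: [0.48, -0.1435, 0.2508]
tool_rot: [0.956, 0.293, 0.001, 0.0]
force: [1.2, 0.0, -0.2]
grip_width: 1.001
```

{"api": "arm_command", "payload": {
  "slide": [
    [0, 0, 20],
    [0, 0, 40],
    [0, 0, 40]
  ],
  "turn": [
    [0, 0, 0],
    [0, 0, 0],
    [0, 0, 0]
  ],
  "claw": [0, 0, 0]
}}

```text
time: 2.88
position: [0.4787, -0.1413, 0.2093]
tool_rot: [0.956, 0.293, -0.001, -0.001]
force: [0.2, 1.0, -0.0]
grip_width: 1.002
```

```bash
python3 - <<'E'
from h import *
to([480,-143,210],34)
s=cams.camera("side")[:,:,::-1].copy();t=cams.camera("top")[:,:,::-1].copy()
cv2.imwrite("pics/s2.png",s);cv2.imwrite("pics/t2.png",t)
p=readout.state()["position"]; print(proj("side",p),proj("top",p),proj("side",[.48,-.143,.138]))
cv2.imwrite("pics/c2.png",np.hstack([crop(s,250,130,120,150,400,500),crop(t,290,170,120,150,400,500)]))
E
```

```text
t 2.88 pos [ 478.7 -141.3  209.3] yaw 34.1 F [ 0.2  1.  -0. ] w 1.002 
 slide [ 0.2  2.2 -0.7] turn [-0.1  0.1  0.1]
[[323.30444507 177.72249983]] [[346.95759458 234.93032211]] [[323.14456455 204.73664376]]
```

View pics/c2.png

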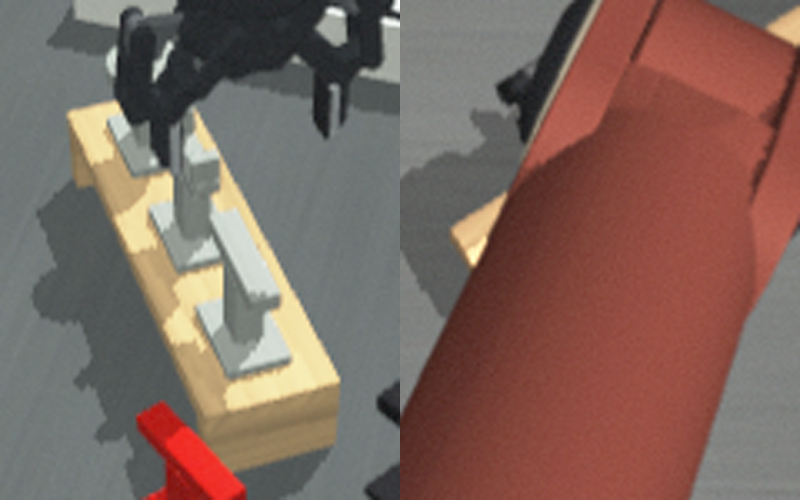

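{"api": "arm_command", "payload": {
  "slide": [
    [0, 0, 30],
    [0, 0, 60],
    [0, 0, 90],
    [0, 0, 110],
    [0, 0, 117],
    [0, 0, 117],
    [0, 0, 117],
    [0, 0, 117]
  ],
  "turn": [
    [0, 0, 0],
    [0, 0, 0],
    [0, 0, 0],
    [0, 0, 0],
    [0, 0, 0],
    [0, 0, 0],
    [0, 0, 0],
    [0, 0, 0]
  ],
  "claw": [0, 0, 0, 0, 0, 0, 0.3, 0.5]
}}

```text
time: 3.98
position: [0.4802, -0.1418, 0.0942]
tool_rot: [0.956, 0.293, 0.001, 0.0]
force: [0.9, 1.4, 0.2]
grip_width: 0.602
```

```bash
python3 - <<'E'
from h import *
to([480,-143,93],34)
s=cams.camera("side")[:,:,::-1].copy()
cv2.imwrite("pics/c3.png",crop(s,250,130,120,150,480,600))
E
```

```text
t 3.98 pos [ 480.2 -141.8   94.2] yaw 34.1 F [0.9 1.4 0.2] w 0.602 
 slide [-0.8  0.9  1.2] turn [ 0.1 -0.1  0.1]
```

View pics/c3.png

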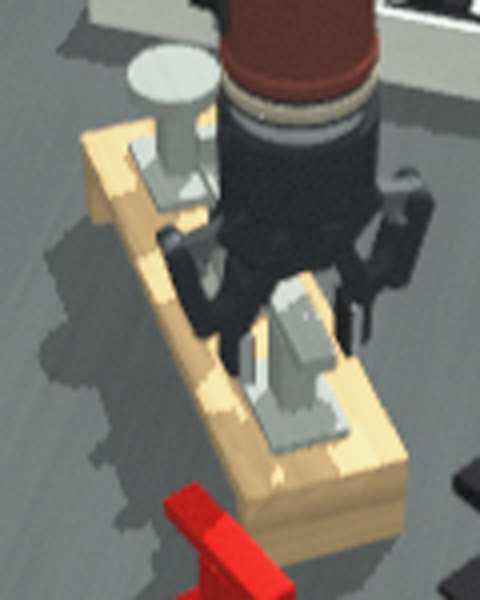

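{"api": "arm_command", "payload": {
  "slide": [
    [0, 0, 0],
    [0, 0, 0],
    [0, 0, 0],
    [0, 0, 0],
    [0, 0, 0],
    [0, 0, 0]
  ],
  "turn": [
    [0, 0, 0],
    [0, 0, 0],
    [0, 0, 0],
    [0, 0, 0],
    [0, 0, 0],
    [0, 0, 0]
  ],
  "claw": [0.6, 0.7, 0.8, 0.9, 0.9, 0.9],
  "newtons": 80
}}

```text
time: 4.78
position: [0.4799, -0.1416, 0.0935]
tool_rot: [0.956, 0.293, 0.0, 0.0]
force: [1.1, 1.4, 2.4]
grip_width: 0.226
```

```bash
python3 - <<'E'
from h import *
to([480,-143,265],34)
E
```

```text
t 4.78 pos [ 479.9 -141.6   93.5] yaw 34.1 F [1.1 1.4 2.4] w 0.226 
 slide [  -0.6    1.3 -171.5] turn [ 0.  -0.   0.1]
```

{"api": "arm_command", "payload": {
  "slide": [
    [0, 0, -5],
    [0, 0, -15],
    [0, 0, -35],
    [0, 0, -60],
    [0, 0, -90],
    [0, 0, -120],
    [0, 0, -150],
    [0, 0, -170]
  ],
  "turn": [
    [0, 0, 0],
    [0, 0, 0],
    [0, 0, 0],
    [0, 0, 0],
    [0, 0, 0],
    [0, 0, 0],
    [0, 0, 0],
    [0, 0, 0]
  ],
  "claw": [0.9, 0.9, 0.9, 0.9, 0.9, 0.9, 0.9, 0.9]
}}

```text
time: 5.78
position: [0.4792, -0.1418, 0.2648]
tool_rot: [0.956, 0.293, 0.0, 0.0]
force: [-0.4, -0.2, -3.0]
grip_width: 0.224
```

```bash
python3 - <<'E'
from h import *
to([553.5,139.5,265],89)
s=cams.camera("side")[:,:,::-1].copy()
cv2.imwrite("pics/c4.png",crop(s,230,60,160,200,480,600))
E
```

```text
t 5.78 pos [ 479.2 -141.8  264.8] yaw 34.1 F [-0.4 -0.2 -3. ] w 0.224 
 slide [ 2.191e+02 -1.915e+02 -2.000e-01] turn [  0.   -0.  -54.9]
```

View pics/c4.png

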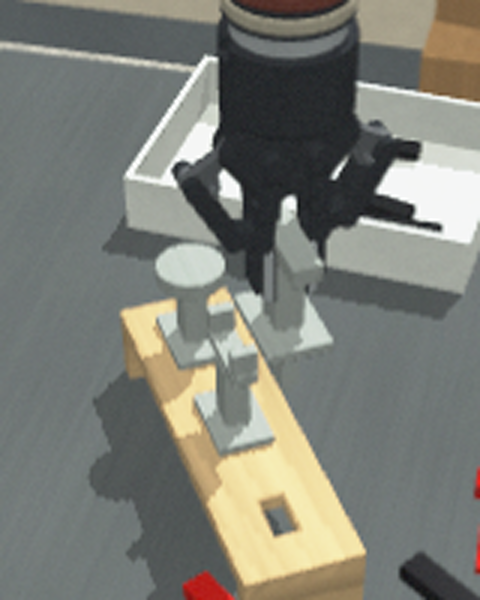

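{"api": "arm_command", "payload": {
  "slide": [
    [27, -24, 0],
    [55, -48, 0],
    [82, -72, 0],
    [110, -96, 0],
    [137, -120, 0],
    [164, -144, 0],
    [192, -168, 0],
    [219, -191, 0]
  ],
  "turn": [
    [0, 0, -7],
    [0, 0, -14],
    [0, 0, -21],
    [0, 0, -28],
    [0, 0, -35],
    [0, 0, -42],
    [0, 0, -49],
    [0, 0, -55]
  ],
  "claw": [0.9, 0.9, 0.9, 0.9, 0.9, 0.9, 0.9, 0.9]
}}

```text
time: 6.82
position: [0.5533, 0.14, 0.2624]
tool_rot: [0.712, 0.703, -0.001, -0.0]
force: [1.0, -1.1, -3.6]
grip_width: 0.222
```

{"api": "arm_command", "payload": {
  "slide": [
    [0, 0, 20],
    [0, 0, 40],
    [0, 0, 50],
    [0, 0, 50]
  ],
  "turn": [
    [0, 0, 0],
    [0, 0, 0],
    [0, 0, 0],
    [0, 0, 0]
  ],
  "claw": [0.9, 0.9, 0.9, 0.9]
}}

```text
time: 7.32
position: [0.5532, 0.1389, 0.2124]
tool_rot: [0.713, 0.701, -0.001, -0.001]
force: [0.2, -0.3, -3.7]
grip_width: 0.224
```

```bash
python3 - <<'E'
from h import *
to([553.5,139.5,215],89)
s=cams.camera("side")[:,:,::-1].copy();t=cams.camera("top")[:,:,::-1].copy()
p=readout.state()["position"]*1e3
# expected collar-underside corners and shank tip for the nominal grasp
gz=(p[2]+19)/1e3
for n in("side","top"):
  q=proj(n,rect(p[:2]/1e3,np.radians(-1),.064,.044,gz-.05)); print(n,q.round(1).tolist(),"tip",proj(n,[p[0]/1e3,p[1]/1e3,gz-.095]).round(1))
cv2.imwrite("pics/c5.png",np.hstack([crop(s,170,200,130,180,400,554),crop(t,140,140,130,180,400,554)]))
E
```

```text
t 7.33 pos [553.2 138.9 212.4] yaw 89.1 F [ 0.2 -0.3 -3.7] w 0.224 
 slide [ 0.6  0.3 -2.6] turn [-0.1  0.1  0.1]
side [[214.1, 302.3], [224.4, 281.0], [261.0, 289.1], [251.8, 311.0]] tip [[241.  311.2]]
top [[169.7, 172.6], [195.1, 173.2], [193.2, 210.2], [167.6, 209.4]] tip [[186.9 195.9]]
```

View pics/c5.png

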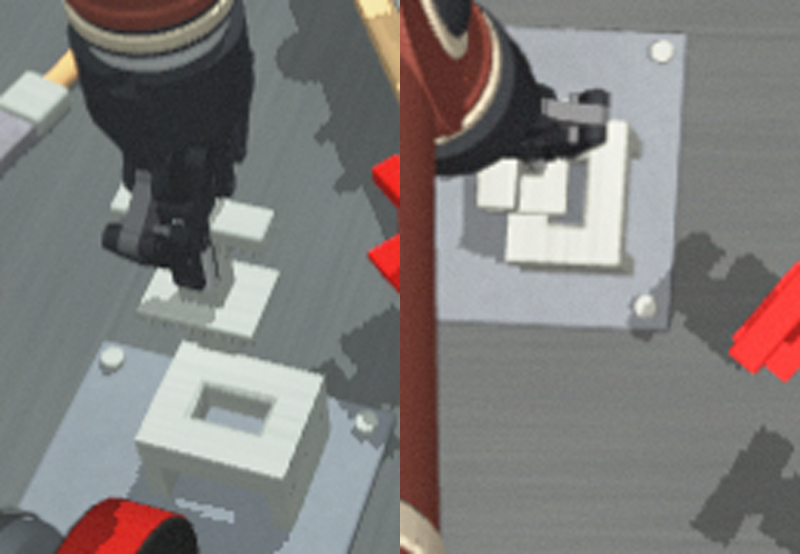

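{"api": "arm_command", "payload": {
  "slide": [
    [0, 0, 20],
    [0, 0, 40],
    [0, 0, 53],
    [0, 0, 62],
    [0, 0, 69],
    [0, 0, 76],
    [0, 0, 76]
  ],
  "turn": [
    [0, 0, 0],
    [0, 0, 0],
    [0, 0, 0],
    [0, 0, 0],
    [0, 0, 0],
    [0, 0, 0],
    [0, 0, 0]
  ],
  "claw": [0.9, 0.9, 0.9, 0.9, 0.9, 0.9, 0.9]
}}

```text
time: 8.3
position: [0.5537, 0.1392, 0.1369]
tool_rot: [0.713, 0.701, -0.0, -0.0]
force: [0.7, 0.4, -3.2]
grip_width: 0.23
```

```bash
python3 - <<'E'
from h import *
to([553.5,139.5,106],89)
s=cams.camera("side")[:,:,::-1].copy()
cv2.imwrite("pics/c6.png",crop(s,170,230,130,150,520,600))
E
```

```text
t 8.3 pos [553.7 139.2 136.9] yaw 89.1 F [ 0.7  0.4 -3.2] w 0.23 
 slide [ 0.3 -0.2 30.9] turn [-0.   0.   0.1]
```

View pics/c6.png

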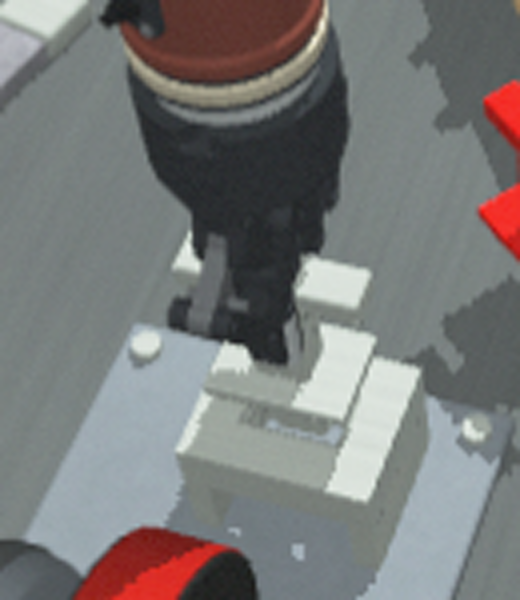

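{"api": "arm_command", "payload": {
  "slide": [
    [0, 0, 7],
    [0, 0, 14],
    [0, 0, 20],
    [0, 0, 25],
    [0, 0, 28],
    [0, 0, 29],
    [0, 0, 29]
  ],
  "turn": [
    [0, 0, 0],
    [0, 0, 0],
    [0, 0, 0],
    [0, 0, 0],
    [0, 0, 0],
    [0, 0, 0],
    [0, 0, 0]
  ],
  "claw": [0.9, 0.9, 0.9, 0.9, 0.9, 0.9, 0.9]
}}

```text
time: 9.22
position: [0.5541, 0.1393, 0.1084]
tool_rot: [0.713, 0.701, 0.0, 0.0]
force: [-0.1, -0.6, -2.7]
grip_width: 0.223
```

Not yet in contact; creep on until the force shows.

{"api": "arm_command", "payload": {
  "slide": [
    [0, 0, 1],
    [0, 0, 2],
    [0, 0, 2]
  ],
  "turn": [
    [0, 0, 0],
    [0, 0, 0],
    [0, 0, 0]
  ],
  "claw": [0.9, 0.9, 0.9]
}}

```text
time: 9.6
position: [0.5541, 0.1393, 0.1066]
tool_rot: [0.713, 0.701, 0.0, 0.0]
force: [-0.5, 0.6, -2.7]
grip_width: 0.229
```

{"api": "arm_command", "payload": {
  "slide": [
    [0, 0, 1],
    [0, 0, 1]
  ],
  "turn": [
    [0, 0, 0],
    [0, 0, 0]
  ],
  "claw": [0.9, 0.9]
}}

```text
time: 9.85
position: [0.5541, 0.1394, 0.1065]
tool_rot: [0.713, 0.701, 0.0, 0.0]
force: [-2.5, -0.1, 4.9]
grip_width: 0.227
```

{"api": "arm_command", "payload": {
  "slide": [
    [0, 0, 0],
    [0, 0, 0],
    [0, 0, 0],
    [0, 0, 0],
    [0, 0, 0]
  ],
  "turn": [
    [0, 0, 0],
    [0, 0, 0],
    [0, 0, 0],
    [0, 0, 0],
    [0, 0, 0]
  ],
  "claw": [0.7, 0.6, 0.5, 0.4, 0.4]
}}

```text
time: 10.48
position: [0.554, 0.1392, 0.1052]
tool_rot: [0.713, 0.701, -0.0, 0.0]
force: [0.4, -0.0, -0.2]
grip_width: 0.601
```

{"api": "arm_command", "payload": {
  "slide": [
    [0, 0, -15],
    [0, 0, -30],
    [0, 0, -50],
    [0, 0, -80],
    [0, 0, -110],
    [0, 0, -140],
    [0, 0, -140]
  ],
  "turn": [
    [0, 0, 0],
    [0, 0, 0],
    [0, 0, 0],
    [0, 0, 0],
    [0, 0, 0],
    [0, 0, 0],
    [0, 0, 0]
  ],
  "claw": [0.4, 0.4, 0.4, 0.4, 0.4, 0.4, 0.4]
}}

```text
time: 11.35
position: [0.5558, 0.1396, 0.2492]
tool_rot: [0.713, 0.701, 0.003, 0.002]
force: [-0.6, -0.7, 0.3]
grip_width: 0.603
```

```bash
python3 - <<'E'
from h import *
to([553.5,139.5,250],89)
s=cams.camera("side")[:,:,::-1].copy()
for c,y,z in((.08,.02,.151),(.064,.044,.083),(.064,.044,.075)): print(z,proj("side",rect((.5535,.1395),np.radians(-1.3),c,y,z)).round(1).tolist())
cv2.imwrite("pics/c7.png",np.hstack([crop(s,190,250,120,130,390,422),crop(s,250,120,120,130,390,422)]))
E
```

```text
t 11.35 pos [555.8 139.6 249.2] yaw 89.1 F [-0.6 -0.7  0.3] w 0.603 
 slide [-0.2 -2.3 -0.9] turn [ 0.4 -0.1  0.1]
0.151 [[215.8, 306.6], [220.5, 297.1], [265.3, 307.5], [261.3, 317.4]]
0.083 [[223.4, 335.1], [232.7, 314.7], [266.3, 322.7], [257.9, 343.7]]
0.075 [[224.0, 337.5], [233.2, 317.1], [266.6, 325.1], [258.3, 346.1]]
```

View pics/c7.png

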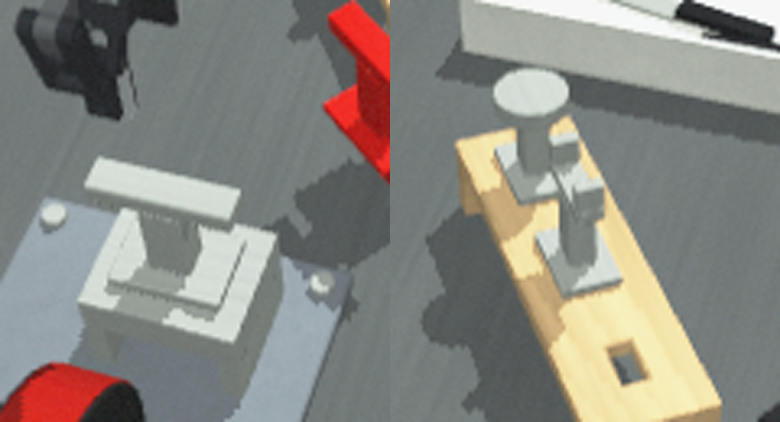

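```bash
python3 -c "
from cell import bot
print(bot.job_done())"
```

```text
the job is handed in; nothing more can be done
None
```

I took the steel T-rest out of the rack, turned it about 55° to match the bracket slot and lowered it through the slot while holding it. I let go once its collar touched the bracket, then backed the gripper off about 140 mm above it. I handed the job in at about 11.4 s of the 48 s allowed.

- **Seating:** the upward force rose by about 8 N when the collar met the plate, with the tool 0.5 mm from the expected seated height. The last picture shows the bar and collar within about one pixel of where a flat-seated rest should appear.
- **Bystanders:** the forked and round-topped rests are still standing in the rack, and the red and black look-alikes were not touched.
- **Forces:** the readings after each move stayed below 6 N.
- **Disagreement:** the two cameras put the T-rest and the slot up to about 4 mm apart. I used the average, which was well inside the slot's clearance. No check failed.

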